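# Swap the cartons and scoop knobs into the empty one

## Task

First swap the two white cartons: stand the taped-shut one on the plywood dispatch board and the open one on the plate of the bench scale, both upright. Then use the scoop, not your fingers, to bring at least three ball knobs from the blue bin into the open carton on the scale, and stand the scoop back upright in the bin, pan down on its floor. Spill no knob outside bin and carton, never tip a carton over, and leave everything else on the bench where it is.

Things in the scene. Friction and masses are not known exactly. Their poses are not given: they have to be found in the camera images.
- bin: Fixed blue stock bin, open on top; origin under it on the bench, x from the near to the far end. Floor 4 mm above the bench, flat from x = -116 to +94 mm, 76 mm wide inside; then a 45 degree slope up to x = +136, z = 46 mm, topped by an upright end wall. Walls 3-4 mm thick; rim 44 mm above the bench, from x = +30 mm on and at the far end 74 mm.
- scoop: Loose aluminium scoop, 120 g, standing in the bin's near half, open front to the far end. Origin: centre of the pan's underside; x out of the open front. Pan 84 mm long (x), 62 wide (56 inside), floor 2 mm; sides 28 mm high from x = -42 to +18, 14 mm to +34, back 40 mm high. Flat upright wooden handle on the back wall at x = -41: 34 mm (x) by 16 mm (y), from 40 to 112 mm up.
- scoop_grip (a point): Middle of the scoop's upright handle, 76 mm above the pan's underside; handle is 16 mm thick along the scoop's y.
- scoop_lip (a point): Middle of the front edge of the scoop's pan, on its underside.
- scale: Fixed bench scale; origin under it on the bench. Its flat steel weighing plate, top 50 mm above the bench, covers x = -60 to +80 mm and y = -75 to +75 mm; the lower display strip is at its -x side.
- board: Fixed plywood dispatch board, 250 mm (x) by 120 mm (y), 10 mm thick; origin at the centre of its underside. At the start the open carton stands on its -x half; the +x half is free.
- carton_closed: Loose white carton, taped shut, already packed (about 220 g), 96 mm (x) by 68 mm (y) by 60 mm high; origin at the centre of its underside. Starts on the scale's plate.
- carton_open: Loose empty white carton without a lid (about 90 g), 96 mm (x) by 68 mm (y) by 60 mm high, walls and bottom 3 mm; origin at the centre of its underside. Starts on the dispatch board.
- carton_mid (a point): Middle of the open carton's inside, 30 mm above its underside. A knob lies in the carton when its ball's centre is within 45 mm of this point.
- scoop_mid (a point): Middle of the scoop's pan, 18 mm above its underside.
- knob0: Knob 0; origin at the centre of its ball, z points away from its foot. One of six equal loose black ball knobs, ball 24 mm across with a 16 mm wide short steel foot 14.5 mm from the centre, 26.5 mm long in all, 16 g; starts on the bin's floor between the scoop and the far end.
- knob1: Knob 1; origin at the centre of its ball, z points away from its foot. One of six equal loose black ball knobs, ball 24 mm across with a 16 mm wide short steel foot 14.5 mm from the centre, 26.5 mm long in all, 16 g; starts on the bin's floor between the scoop and the far end.
- knob2: Knob 2; origin at the centre of its ball, z points away from its foot. One of six equal loose black ball knobs, ball 24 mm across with a 16 mm wide short steel foot 14.5 mm from the centre, 26.5 mm long in all, 16 g; starts on the bin's floor between the scoop and the far end.
- knob3: Knob 3; origin at the centre of its ball, z points away from its foot. One of six equal loose black ball knobs, ball 24 mm across with a 16 mm wide short steel foot 14.5 mm from the centre, 26.5 mm long in all, 16 g; starts on the bin's floor between the scoop and the far end.
- knob4: Knob 4; origin at the centre of its ball, z points away from its foot. One of six equal loose black ball knobs, ball 24 mm across with a 16 mm wide short steel foot 14.5 mm from the centre, 26.5 mm long in all, 16 g; starts on the bin's floor between the scoop and the far end.
- knob5: Knob 5; origin at the centre of its ball, z points away from its foot. One of six equal loose black ball knobs, ball 24 mm across with a 16 mm wide short steel foot 14.5 mm from the centre, 26.5 mm long in all, 16 g; starts on the bin's floor between the scoop and the far end.
- tape_roll: Bystander: roll of packing tape lying flat, 76 mm across, 48 mm high; origin at the centre of its underside.
- stapler: Bystander: desk stapler, 130 mm long along its x, 34 mm wide, about 45 mm high; origin at the centre of its underside.
- pencil: Bystander: flat carpenter's pencil, 125 mm along its x, 13 mm wide, 9 mm high; origin at the centre of its underside.
- folding_rule: Bystander: folded wooden rule, 150 mm along its x, 14 mm wide and high; origin at the centre of its underside.
- cleaner_bottle: Bystander: white plastic bottle, 60 mm across, 170 mm tall; origin at the centre of its underside.
Things that resemble listed ones, but are neither listed nor needed, are in the scene too. Leave any yellow look-alike of the carton_closed alone.

How it is judged:
On the way, in this order (a step that is already met when the one before it is completed fails the run):
1. the closed carton stands released on the dispatch board and the open carton released on the scale's plate, upright (x of carton_closed in the frame of board between -0.115 and 0.115 m and y of carton_closed in the frame of board between -0.05 and 0.05 m and z of carton_closed in the frame of board between 0.005 and 0.018 m and angle between each of carton_closed, carton_open's own z axis and vertical below 0.12 rad and x of carton_open in the frame of scale between -0.055 and 0.075 m and y of carton_open in the frame of scale between -0.065 and 0.065 m and z of carton_open in the frame of scale between 0.044 and 0.06 m and contact force between the fingers and carton_closed below 0.1 N and contact force between the fingers and carton_open below 0.1 N and linear speed of each of carton_closed, carton_open below 0.02 m/s), for 0.2 s.
2. the scoop carries at least one knob up out of the bin (distance between any of knob0, knob1, knob2, knob3, knob4, knob5 and scoop_mid below 0.046 m and z of scoop in the frame of bin above 0.06 m), for 0.2 s.
3. at least three knobs lie in the open carton on the scale ((distance between each of knob0, knob1, knob2 and carton_mid below 0.045 m or distance between each of knob0, knob1, knob3 and carton_mid below 0.045 m or distance between each of knob0, knob1, knob4 and carton_mid below 0.045 m or distance between each of knob0, knob1, knob5 and carton_mid below 0.045 m or distance between each of knob0, knob2, knob3 and carton_mid below 0.045 m or distance between each of knob0, knob2, knob4 and carton_mid below 0.045 m or distance between each of knob0, knob2, knob5 and carton_mid below 0.045 m or distance between each of knob0, knob3, knob4 and carton_mid below 0.045 m or distance between each of knob0, knob3, knob5 and carton_mid below 0.045 m or distance between each of knob0, knob4, knob5 and carton_mid below 0.045 m or distance between each of knob1, knob2, knob3 and carton_mid below 0.045 m or distance between each of knob1, knob2, knob4 and carton_mid below 0.045 m or distance between each of knob1, knob2, knob5 and carton_mid below 0.045 m or distance between each of knob1, knob3, knob4 and carton_mid below 0.045 m or distance between each of knob1, knob3, knob5 and carton_mid below 0.045 m or distance between each of knob1, knob4, knob5 and carton_mid below 0.045 m or distance between each of knob2, knob3, knob4 and carton_mid below 0.045 m or distance between each of knob2, knob3, knob5 and carton_mid below 0.045 m or distance between each of knob2, knob4, knob5 and carton_mid below 0.045 m or distance between each of knob3, knob4, knob5 and carton_mid below 0.045 m) and x of carton_open in the frame of scale between -0.055 and 0.075 m and y of carton_open in the frame of scale between -0.065 and 0.065 m and z of carton_open in the frame of scale between 0.044 and 0.06 m and angle between carton_open's own z axis and vertical below 0.12 rad), for 0.2 s.
At the end, for the whole second after the job is handed in: Closed carton on the board, open carton on the scale plate, centres 5-10 mm inside the edges, within 7 deg of upright; 3 or more knobs in the open carton, all others in bin or carton; scoop in the bin, within 20 deg of upright, pan at most 18 mm off its floor; all released and at rest (all of step 3 and x of carton_closed in the frame of board between -0.115 and 0.115 m and y of carton_closed in the frame of board between -0.05 and 0.05 m and z of carton_closed in the frame of board between 0.005 and 0.018 m and angle between carton_closed's own z axis and vertical below 0.12 rad and (distance between knob0 and carton_mid below 0.045 m or (x of knob0 in the frame of bin between -0.118 and 0.138 m and y of knob0 in the frame of bin between -0.039 and 0.039 m)) and (distance between knob1 and carton_mid below 0.045 m or (x of knob1 in the frame of bin between -0.118 and 0.138 m and y of knob1 in the frame of bin between -0.039 and 0.039 m)) and (distance between knob2 and carton_mid below 0.045 m or (x of knob2 in the frame of bin between -0.118 and 0.138 m and y of knob2 in the frame of bin between -0.039 and 0.039 m)) and (distance between knob3 and carton_mid below 0.045 m or (x of knob3 in the frame of bin between -0.118 and 0.138 m and y of knob3 in the frame of bin between -0.039 and 0.039 m)) and (distance between knob4 and carton_mid below 0.045 m or (x of knob4 in the frame of bin between -0.118 and 0.138 m and y of knob4 in the frame of bin between -0.039 and 0.039 m)) and (distance between knob5 and carton_mid below 0.045 m or (x of knob5 in the frame of bin between -0.118 and 0.138 m and y of knob5 in the frame of bin between -0.039 and 0.039 m)) and x of scoop in the frame of bin between -0.1 and 0.1 m and y of scoop in the frame of bin between -0.035 and 0.035 m and z of scoop in the frame of bin between 0 and 0.022 m and angle between scoop's own z axis and vertical below 0.35 rad and linear speed of each of scoop, carton_open, carton_closed, knob0, knob1, knob2, knob3, knob4, knob5 below 0.02 m/s); the robot touches nothing.
It fails at once if a knob is touched by the fingers (contact force between the fingers and knob0 above 0.5 N or contact force between the fingers and knob1 above 0.5 N or contact force between the fingers and knob2 above 0.5 N or contact force between the fingers and knob3 above 0.5 N or contact force between the fingers and knob4 above 0.5 N or contact force between the fingers and knob5 above 0.5 N).
It fails at once if a carton is tipped more than 35 degrees (angle between any of carton_open, carton_closed's own z axis and vertical above 0.6 rad).
It fails at once if another thing on the bench is moved by more than 30 mm (distance of any of tape_roll, stapler, pencil, folding_rule, cleaner_bottle from where it was at the start of the episode above 0.03 m).
It also fails if it takes over 72 s, if anything falls off the work surface, if the arm or the gripper's body presses on something with over 40 N, if the wrist force passes 120 N, or if a joint passes its speed limit or range.

## Robot

A 6-joint arm with a two-finger parallel gripper is mounted at the origin on the work surface. World frame = base frame: x ahead of the robot, y to its left, z up, the work surface at z = 0. Lengths are in m, angles in rad, forces in N, time in s.
With the tool pointing down it reaches from about 0.3 to 0.875 m from the base axis. Payload 6.4 kg.
Tool frame: the origin (TCP) lies midway between the tips of the shut fingers; the grasp point (between the pads) lies 19 mm behind it; z points along the fingers, y is the line along which they close (so a half turn about z gives the same grasp; the last joint's range is limited). The gripper opens to 85 mm and grips with 20 to 120 N. Pads are 22 mm wide; open, the fingers measure 114 mm over their backs; the gripper's body (76 mm by 85 mm) begins 54 mm behind the grasp point. The pads swing forward as they close: fully open they stand 13 mm farther back than shut.
Start: joints at [-1.477, 0.181, 1.607, -0, 1.354, -0.206], TCP at [0.17, -0.549, 0.202] pointing down, gripper open.
Joint ranges: [-2.99, 2.99], [-0.89, 2.07], [0.3, 2.58], [-1.14, 4.28], [0, 2.63], [-3.12, 3.12]. Speed limits (rad/s): [2.57, 2.57, 3.01, 3.14, 3.14, 3.14].

## Interface

Orientations are given as a unit quaternion [w, x, y, z].
In Python, from bench import get_obs, camera, hand_in gives the robot as it stands.
- The arm moves only by the tool carry_out, never from a script. Its argument "plan" is a list that holds one entry, the list of rows, each a list of 7 numbers: the shift along the world's x, y, z in m, then the turn, a rotation vector about the world's x, y, z in rad, then the opening, from 0 (shut) to 1 (fully open). In form: [[[x, y, z, rx, ry, rz, hand], ...]]. A call has exactly 5 rows; each row is the pose to reach, as a shift and turn from the pose commanded when the call began; what a row does not reach only later rows make up. A row lasts 1/12 s, in which the tool goes at most 41.7 mm and 7.16 degrees, less where a joint would pass 70% of its speed; a pose out of reach is approached as far as the arm can. A call with a gripper value outside its range is refused whole. The fingers move at their own pace and stop on an object; the grip force is fixed at half the most. Time passes only in rows, so rows that repeat a pose let the fingers close, or fill a call up. It gives the time, the measured TCP pose, the force, the opening and the grip force at its end, in the units of the state.
- get_obs(): the state, without advancing time (a new reading comes with each control period).
- camera(name): name is "side" or "top"; returns a dict with "pixels" (420x560x3 uint8, red, green, blue), "z_map" (420x560 float32, m along the optical axis (not along the pixel's ray), 0 where there is no reading), "camera_matrix" (3x3 intrinsics, pixels), "cam_to_world" (4x4, takes a point from camera to world coordinates). Camera axes: x right, y up, looking along -z (the intrinsics and any distortion apply to the point x, -y, -z); pixel columns grow to the right and rows downward; lengths in m; the calibration is good to about 2 mm. A picture is of the moment at which its call begins.
- hand_in(): hands the job in; it is judged then, once.
The state is a dict: "time_s": time; "q": joint angles; "dq": joint speeds; "joint_efforts": joint torques, N m; "eef_pos": TCP position; "eef_rot": TCP orientation; "wrist_force": force on the tool from outside, world axes, zero at the start; "torque": the same for the moment, N m; "opening": opening from 0.0 (shut) to 1.0 (fully open); "grasp_force": force on a finger pad.
Only numpy, scipy, OpenCV 4.12 (cv2) and the standard library are available. Lean on these libraries where they do the work, as an engineer would, in place of code of your own. Each camera call takes 0.05 s, during which the arm holds its last target. There are 200 camera calls.

## Working session

There is one attempt and no reset: what is moved stays moved. The work goes in short steps, Python scripts to look and compute and a tool call to move; the robot and the scene stay as the last step left them, time stands still between calls to the robot, and variables do not carry over. Pictures are saved under pics/ and viewed, at most 10 in all, crops included, and the job is handed in when it is done.

Besides the shell and the picture viewer there is one more tool, called after "Request:" as name(argument=value, ...) on one line, values as JSON. carry_out: Moves the arm, as the interface text tells. Its arguments: {"type":"object","properties":{"plan":{"type":"array","items":{"type":"array","items":{"type":"array","items":{"type":"number"}}}}},"required":["plan"]}

```bash
mkdir -p pics; ls; cat > h.py <<'E'
import numpy as np, cv2
from bench import get_obs, camera, hand_in
def cloud(c):
    z=c["z_map"];K=np.array(c["camera_matrix"]);T=np.array(c["cam_to_world"])
    v,u=np.mgrid[:z.shape[0],:z.shape[1]]
    P=np.stack([(u-K[0,2])/K[0,0]*z,-(v-K[1,2])/K[1,1]*z,-z,np.ones_like(z)],-1)
    W=(P@T.T)[...,:3]; W[z==0]=np.nan
    return W
def save(c,n,box=None,s=1):
    im=c["pixels"][...,::-1]
    if box: im=im[box[1]:box[3],box[0]:box[2]]
    cv2.imwrite("pics/"+n,cv2.resize(im,None,fx=s,fy=s,interpolation=cv2.INTER_CUBIC))
E
python3 - <<'E'
from h import *
a=camera("top");b=camera("side")
save(a,"top0.png",s=1.4);save(b,"side0.png",s=1.4)
np.savez("f0.npz",top=cloud(a),side=cloud(b),pt=a["pixels"],ps=b["pixels"])
for c in(a,b):print(np.round(c["camera_matrix"],1).tolist(),np.round(c["cam_to_world"],3).tolist(),[k for k in c])
W=cloud(a);print(np.round(W[10::80,10::90],3).tolist())
print(get_obs())
E
```

```text
pics
[[469.8, 0.0, 284.1], [0.0, 469.8, 209.6], [0.0, 0.0, 1.0]] [[-0.028, 0.988, -0.15, 0.367], [-1.0, -0.03, -0.01, 0.083], [-0.014, 0.149, 0.989, 1.408], [0.0, 0.0, 0.0, 1.0]] ['pixels', 'z_map', 'camera_matrix', 'cam_to_world']
[[413.2, 0.0, 273.0], [0.0, 413.2, 211.3], [0.0, 0.0, 1.0]] [[0.983, 0.108, -0.146, 0.412], [-0.182, 0.65, -0.738, -0.644], [0.015, 0.752, 0.658, 0.758], [0.0, 0.0, 0.0, 1.0]] ['pixels', 'z_map', 'camera_matrix', 'cam_to_world']
[[[1.75, 1.453, -0.755], [1.21, 0.648, 0.073], [1.216, 0.375, 0.047], [1.697, 0.098, -0.751], [1.679, -0.347, -0.748], [1.269, -0.525, -0.093], [1.641, -1.224, -0.739]], [[1.328, 1.431, -0.76], [0.981, 0.671, 0.001], [0.916, 0.357, 0.131], [0.93, 0.099, 0.077], [0.947, -0.181, 0.012], [0.878, -0.403, 0.158], [0.934, -0.745, -0.001]], [[0.922, 1.398, -0.745], [0.722, 0.664, -0.004], [0.712, 0.384, 0.0], [0.703, 0.107, 0.002], [0.695, -0.168, 0.002], [0.686, -0.442, 0.002], [0.678, -0.717, -0.002]], [[0.543, 1.376, -0.747], [0.461, 0.588, 0.166], [0.466, 0.383, 0.001], [0.458, 0.113, 0.002], [0.451, -0.156, -0.005], [0.443, -0.422, 0
[... 358 characters left out ...]
.681]]]
{'time_s': 0.1, 'q': array([-1.47727544e+00,  1.81481342e-01,  1.60789896e+00, -2.70710322e-05,
        1.35383382e+00, -2.06274571e-01]), 'dq': array([-0.00071404, -0.00318375, -0.00299415, -0.00017925,  0.00219064,
        0.00072434]), 'joint_efforts': array([ 1.32046066e-04, -4.45883632e+01, -3.52237988e+01, -1.81573973e-04,
        4.21299905e-03, -1.44311208e-06]), 'eef_pos': array([ 0.16978076, -0.5487847 ,  0.20087046]), 'eef_rot': array([-8.10194794e-04,  9.88785594e-01,  1.49339852e-01,  3.24878265e-05]), 'wrist_force': array([ 0.14423415, -0.24829559, -0.29682929]), 'torque': array([-0.04747595, -0.07147362, -0.02883503]), 'grasp_force': 0.0, 'opening': 0.9979874563690034}
```

View pics/top0.png

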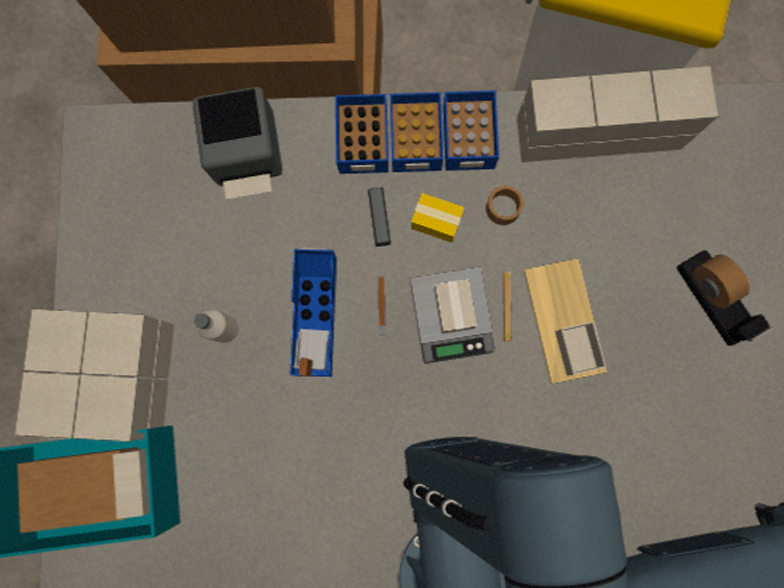

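View pics/side0.png

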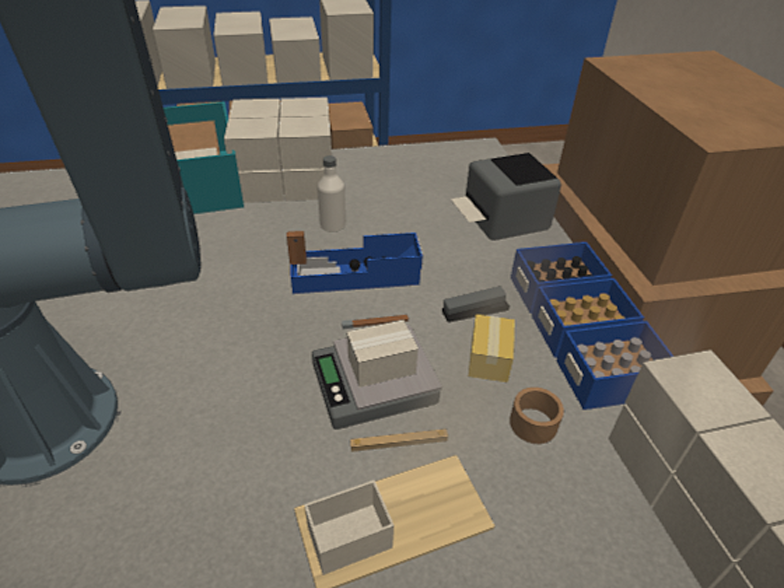

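The top view (shown at 1.4x) has the bin at (313,312) with the scoop at its near end (pan (313,345), handle (305,367)). Six knobs sit at about (316,300). The scale is at (452,315) with the white taped carton on it at (456,304). The board is at (566,320) with the open carton at (581,350).

Things that could be mistaken for the closed carton:
- the yellow taped box at (437,216), which is the look-alike to leave alone
- the stacks of white boxes at (95,375) and (620,105)
- the boxed knobs in the three far bins at (362,133), (416,133) and (470,133)

I choose the white carton on the scale.

```bash
python3 - <<'E'
from h import *
f=np.load("f0.npz");W=f["top"];im=f["pt"]
hsv=cv2.cvtColor(im,cv2.COLOR_RGB2HSV);H,S,V=[hsv[...,i].astype(int) for i in range(3)]
def roi(x0,y0,x1,y1):
    m=np.zeros(H.shape,bool);m[int(y0/1.4):int(y1/1.4),int(x0/1.4):int(x1/1.4)]=1;return m
def rect(n,m):
    p=W[m];p=p[~np.isnan(p).any(1)]
    r=cv2.minAreaRect(p[:,:2].astype(np.float32));print(n,len(p),"c",np.round(r[0],4),"s",np.round(r[1],4),"a",round(r[2],1),"zmed",round(np.median(p[:,2]),4));return r
Z=W[...,2]
rect("closed",roi(425,270,490,340)&(Z>.095)&(Z<.125))
rect("open rim",roi(545,310,615,385)&(Z>.058)&(Z<.085))
rect("plate",roi(405,260,500,370)&(Z>.042)&(Z<.06)&(S<60))
rect("scale all",roi(405,260,500,375)&(Z>.02))
rect("board",roi(515,250,615,390)&(Z>.005)&(Z<.08))
rect("bin",roi(285,240,345,385)&(H>100)&(H<130)&(S>120)&(Z>.03))
rect("binall",roi(285,240,345,385)&(H>100)&(H<130)&(S>120))
rect("handle",roi(290,350,325,385)&(Z>.09))
rect("pan",roi(290,325,335,375)&(S<60)&(V>110)&(Z<.06))
m=(roi(290,270,340,335)&(V<60)&(S<140)).astype(np.uint8)
n,l,s,c=cv2.connectedComponentsWithStats(m)
for i in range(1,n):
    if s[i,4]>8:
        p=W[l==i];print("knob",s[i,4],np.round(c[i]*1.4),np.round(np.nanmedian(p,0),4),round(np.nanmax(p[:,2]),4))
rect("rule",roi(498,265,514,348)&(Z>.007)&(Z<.03)&(S>60));rect("pencil",roi(374,270,390,330)&(Z>.004)&(Z<.03)&(S>60))
rect("bottle",roi(190,300,240,345)&(Z>.08))
c=dict(pixels=im);save(c,"crop.png",(190,170,440,285),3.2)
E
```

```text
closed 852 c [ 0.5383 -0.0184] s [0.0968 0.0686] a 7.3 zmed 0.1096
open rim 196 c [ 0.4485 -0.2758] s [0.0958 0.07  ] a 11.2 zmed 0.0688
plate 1699 c [ 0.5277 -0.0152] s [0.1781 0.1504] a 7.3 zmed 0.0494
scale all 3176 c [ 0.5266 -0.0153] s [0.1802 0.1505] a 7.3 zmed 0.0501
board 3399 c [ 0.5167 -0.2568] s [0.2153 0.3022] a 87.1 zmed 0.0108
bin 639 c [0.5389 0.2766] s [0.0827 0.2603] a 86.7 zmed 0.0443
binall 1730 c [0.5389 0.2766] s [0.0827 0.2603] a 86.7 zmed 0.0201
handle 83 c [0.4247 0.2857] s [0.0161 0.0308] a 86.6 zmed 0.114
pan 570 c [0.4667 0.2862] s [0.108  0.0883] a 80.8 zmed 0.006
knob 28 [306. 285.] [0.6001 0.2916 0.0264] 0.0351
knob 32 [324. 285.] [0.598  0.2523 0.0284] 0.038
knob 34 [304. 299.] [0.5693 0.296  0.0271] 0.0337
knob 32 [323. 300.] [0.5676 0.2556 0.0271] 0.0333
knob 35 [306. 314.] [0.5389 0.2936 0.0272] 0.0359
knob 35 [324. 315.] [0.5348 0.2557 0.0262] 0.0352
rule 246 c [ 0.545 -0.134] s [0.014 0.148] a 86.9 zmed 0.0137
pencil 136 c [0.564  0.1345] s [0.0125 0.1039] a 88.7 zmed 0.0089
bottle 418 c [0.5127 0.4671] s [0.0518 0.0584] a 69.0 zmed 0.1192
```

View pics/crop.png

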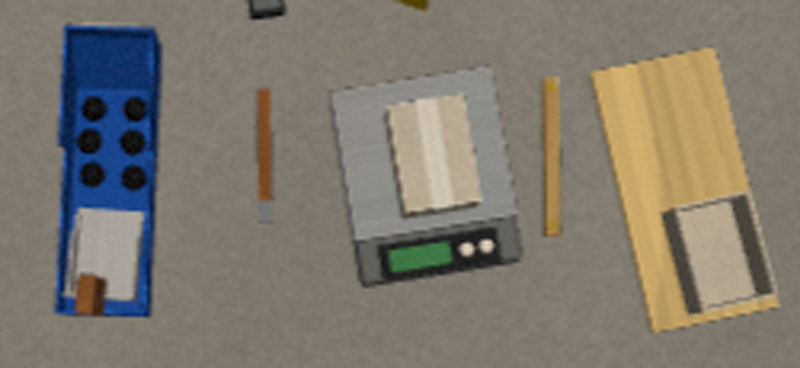

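The crop confirms the choice: the white taped carton at (435,155) sits on the scale plate, and the yellow one is out of the crop. The measured sizes agree: 96.8x68.6 with its top at 0.110. I'll move above it.

Request:
carry_out(plan=[[[0.118,0.17,0,0,0,-0.173,1],[0.118,0.17,0,0,0,-0.173,1],[0.118,0.17,0,0,0,-0.173,1],[0.118,0.17,0,0,0,-0.173,1],[0.118,0.17,0,0,0,-0.173,1]]])

```text
time_s: 0.52
eef_pos: [0.2884, -0.3772, 0.2012]
eef_rot: [-0.0, 0.998, 0.063, -0.0]
wrist_force: [0.2, -0.6, 0.5]
opening: 1.002
grasp_force: 0.0
```

Request:
carry_out(plan=[[[0.118,0.17,0,0,0,0,1],[0.118,0.17,0,0,0,0,1],[0.118,0.17,0,0,0,0,1],[0.118,0.17,0,0,0,0,1],[0.118,0.17,0,0,0,0,1]]])

```text
time_s: 0.93
eef_pos: [0.4064, -0.2072, 0.2016]
eef_rot: [-0.0, 0.998, 0.063, 0.0]
wrist_force: [1.3, -1.0, 1.2]
opening: 1.003
grasp_force: 0.0
```

Request:
carry_out(plan=[[[0.118,0.17,0,0,0,0,1],[0.118,0.17,0,0,0,0,1],[0.118,0.17,0,0,0,0,1],[0.118,0.17,0,0,0,0,1],[0.118,0.17,0,0,0,0,1]]])

```text
time_s: 1.35
eef_pos: [0.5245, -0.0371, 0.2015]
eef_rot: [-0.0, 0.998, 0.064, -0.0]
wrist_force: [0.5, -1.5, 0.1]
opening: 1.004
grasp_force: 0.0
```

```bash
cat >> h.py <<'E'
from scipy.spatial.transform import Rotation as R
def st():
    o=get_obs();q=o["eef_rot"];M=R.from_quat([q[1],q[2],q[3],q[0]]).as_matrix()
    print("t",round(o["time_s"],2),"p",np.round(o["eef_pos"],4),"yawx",round(np.degrees(np.arctan2(M[1,0],M[0,0])),1),"z",np.round(M[:,2],3),"F",np.round(o["wrist_force"],1),"op",round(o["opening"],3),"g",round(o["grasp_force"],1),"q",np.round(o["q"],2))
E
python3 - <<'E'
from h import *
st()
f=np.load("f0.npz");W=f["top"];im=f["pt"];hsv=cv2.cvtColor(im,cv2.COLOR_RGB2HSV)
m=np.zeros(W.shape[:2],np.uint8);m[183:275,368:440]=((hsv[...,1]>75)&(hsv[...,2]>120))[183:275,368:440]
n,l,s,c=cv2.connectedComponentsWithStats(m);i=1+s[1:,4].argmax()
p=W[l==i];p=p[~np.isnan(p).any(1)&(p[:,2]<.03)];r=cv2.minAreaRect(p[:,:2].astype(np.float32));print("board",r,np.median(p[:,2]))
E
```

```text
t 1.35 p [ 0.5245 -0.0371  0.2015] yawx 7.3 z [-0.  0. -1.] F [ 0.5 -1.5  0.1] op 1.004 g 0.0 q [-0.3   0.07  1.73  0.    1.34  1.15]
board ((0.5128054022789001, -0.25670990347862244), (0.25140002369880676, 0.12208899110555649), 10.040114402770996) 0.009708275517507081
```

Request:
carry_out(plan=[[[0.0138,0.0187,-0.01,0,0,0,1],[0.0138,0.0187,-0.05,0,0,0,1],[0.0138,0.0187,-0.09,0,0,0,1],[0.0138,0.0187,-0.12,0,0,0,1],[0.0138,0.0187,-0.1435,0,0,0,1]]])

```text
time_s: 1.77
eef_pos: [0.5355, -0.0197, 0.0547]
eef_rot: [-0.001, 0.998, 0.064, -0.002]
wrist_force: [0.1, 0.5, -0.7]
opening: 1.003
grasp_force: 0.0
```

Request:
carry_out(plan=[[[0,0,0,0,0,0,0],[0,0,0,0,0,0,0],[0,0,0,0,0,0,0],[0,0,0,0,0,0,0],[0,0,0,0,0,0,0]]])

```text
time_s: 2.18
eef_pos: [0.5391, -0.0211, 0.0601]
eef_rot: [0.001, 0.998, 0.063, 0.002]
wrist_force: [-1.0, -0.3, -1.8]
opening: 0.778
grasp_force: 71.8
```

Request:
carry_out(plan=[[[0,0,0,0,0,0,0],[0,0,0.01,0,0,0,0],[0,0,0.03,0,0,0,0],[0,0,0.06,0,0,0,0],[0,0,0.08,0,0,0,0]]])

```text
time_s: 2.6
eef_pos: [0.5384, -0.0209, 0.1413]
eef_rot: [0.0, 0.998, 0.063, 0.001]
wrist_force: [0.7, -0.1, -0.8]
opening: 0.776
grasp_force: 71.8
```

Request:
carry_out(plan=[[[0.003,-0.02,0,0,0,0.01,0],[0.01,-0.057,0,0,0,0.03,0],[0.016,-0.097,0,0,0,0.048,0],[0.022,-0.137,0,0,0,0.048,0],[0.028,-0.175,0,0,0,0.048,0]]])

```text
time_s: 3.02
eef_pos: [0.566, -0.1977, 0.1398]
eef_rot: [0.001, 0.996, 0.088, 0.001]
wrist_force: [0.4, 0.5, -1.4]
opening: 0.777
grasp_force: 72.0
```

Request:
carry_out(plan=[[[0.005,-0.035,0,0,0,0,0],[0.0075,-0.05,0,0,0,0,0],[0.0075,-0.05,-0.01,0,0,0,0],[0.0075,-0.05,-0.03,0,0,0,0],[0.0075,-0.05,-0.055,0,0,0,0]]])

```text
time_s: 3.43
eef_pos: [0.5744, -0.2458, 0.0847]
eef_rot: [0.001, 0.996, 0.087, 0.002]
wrist_force: [-0.3, -0.1, -1.7]
opening: 0.777
grasp_force: 71.9
```

Request:
carry_out(plan=[[[0,0,-0.025,0,0,0,0],[0,0,-0.045,0,0,0,0],[0,0,-0.057,0,0,0,0],[0,0,-0.0635,0,0,0,0],[0,0,-0.0635,0,0,0,0]]])

```text
time_s: 3.85
eef_pos: [0.5724, -0.2443, 0.0185]
eef_rot: [-0.001, 0.996, 0.088, -0.001]
wrist_force: [0.8, 0.5, -1.5]
opening: 0.777
grasp_force: 71.9
```

```bash
python3 - <<'E'
from h import *
st()
E
```

```text
t 3.85 p [ 0.5724 -0.2443  0.0185] yawx 10.1 z [-0.002  0.002 -1.   ] F [ 0.8  0.5 -1.5] op 0.777 g 71.9 q [-0.59  0.5   1.6   0.    1.05  0.8 ]
```

Request:
carry_out(plan=[[[0,0,0,0,0,0,1],[0,0,0,0,0,0,1],[0,0,0,0,0,0,1],[0,0,0.02,0,0,0,1],[0,0,0.055,0,0,0,1]]])

```text
time_s: 4.27
eef_pos: [0.5706, -0.2441, 0.0721]
eef_rot: [-0.002, 0.996, 0.087, -0.003]
wrist_force: [0.3, 0.2, 0.2]
opening: 0.998
grasp_force: 0.0
```

Request:
carry_out(plan=[[[0,0,0.03,0,0,0,1],[-0.03,-0.008,0.045,0,0,0.02,1],[-0.065,-0.016,0.045,0,0,0.02,1],[-0.1,-0.024,0.045,0,0,0.02,1],[-0.1254,-0.0305,0.045,0,0,0.02,1]]])

```text
time_s: 4.68
eef_pos: [0.4462, -0.2768, 0.1213]
eef_rot: [0.001, 0.995, 0.097, 0.001]
wrist_force: [0.0, -0.3, -0.2]
opening: 0.995
grasp_force: 0.0
```

```bash
python3 - <<'E'
from h import *
st()
W=cloud(camera("side"));Z=W[...,2]
for n,b in(("closed",(.5,.66,-.32,-.17)),("open",(.38,.52,-.34,-.2))):
    m=(Z>.06)&(Z<.078)&(W[...,0]>b[0])&(W[...,0]<b[1])&(W[...,1]>b[2])&(W[...,1]<b[3])
    print(n,m.sum(),cv2.minAreaRect(W[m][:,:2].astype(np.float32)),np.median(Z[m]))
E
```

```text
t 4.68 p [ 0.4462 -0.2768  0.1213] yawx 11.2 z [ 0.001 -0.002 -1.   ] F [ 0.  -0.3 -0.2] op 0.995 g 0.0 q [-0.78  0.16  1.81 -0.    1.17  0.59]
closed 1822 ((0.5581366419792175, -0.24976156651973724), (0.13551080226898193, 0.07319538295269012), 12.747159957885742) 0.06970097979599044
open 513 ((0.4470846652984619, -0.27648916840553284), (0.09638318419456482, 0.07010998576879501), 11.35107135772705) 0.06838181672905452
```

Request:
carry_out(plan=[[[0.0015,0.0005,-0.03,0,0,0,1],[0.0015,0.0005,-0.065,0,0,0,1],[0.0015,0.0005,-0.09,0,0,0,1],[0.0015,0.0005,-0.1,0,0,0,1],[0.0015,0.0005,-0.1,0,0,0,1]]])

```text
time_s: 5.15
eef_pos: [0.4481, -0.2746, 0.0181]
eef_rot: [-0.001, 0.995, 0.097, -0.001]
wrist_force: [-0.2, -0.1, 0.0]
opening: 1.004
grasp_force: 0.0
```

Request:
carry_out(plan=[[[0,0,0,0,0,0,0],[0,0,0,0,0,0,0],[0,0,0,0,0,0,0],[0,0,0,0,0,0,0],[0,0,0,0,0,0,0]]])

```text
time_s: 5.57
eef_pos: [0.451, -0.2772, 0.0221]
eef_rot: [0.002, 0.995, 0.097, 0.002]
wrist_force: [0.2, 0.7, 7.6]
opening: 0.775
grasp_force: 68.1
```

Request:
carry_out(plan=[[[0,0,0,0,0,0,0],[0,0,0.01,0,0,0,0],[0,0,0.04,0,0,0,0],[0,0,0.08,0,0,0,0],[0,0,0.11,0,0,0,0]]])

```text
time_s: 5.98
eef_pos: [0.4495, -0.2758, 0.1328]
eef_rot: [0.001, 0.995, 0.097, 0.0]
wrist_force: [1.8, -0.3, -0.9]
opening: 0.775
grasp_force: 67.4
```

```bash
python3 - <<'E'
from h import *
st()
E
```

```text
t 5.98 p [ 0.4495 -0.2758  0.1328] yawx 11.2 z [ 0.001 -0.001 -1.   ] F [ 1.8 -0.3 -0.9] op 0.775 g 67.4 q [-0.78  0.15  1.79 -0.    1.2   0.6 ]
```

Request:
carry_out(plan=[[[0.007,0.02,0.005,0,0,-0.05,0],[0.02,0.055,0.01,0,0,-0.15,0],[0.034,0.092,0.01,0,0,-0.1955,0],[0.048,0.13,0.01,0,0,-0.1955,0],[0.061,0.167,0.01,0,0,-0.1955,0]]])

```text
time_s: 6.4
eef_pos: [0.5108, -0.1071, 0.1412]
eef_rot: [0.0, 1.0, -0.001, 0.001]
wrist_force: [1.0, -0.2, -1.6]
opening: 0.777
grasp_force: 67.4
```

Request:
carry_out(plan=[[[0.014,0.037,0,0,0,0,0],[0.026,0.07,0,0,0,0,0],[0.033,0.09,0,0,0,0,0],[0.036,0.096,-0.01,0,0,0,0],[0.036,0.096,-0.03,0,0,0,0]]])

```text
time_s: 6.82
eef_pos: [0.549, -0.0113, 0.1125]
eef_rot: [0.001, 1.0, 0.001, 0.003]
wrist_force: [0.2, -0.3, -0.5]
opening: 0.777
grasp_force: 67.4
```

Request:
carry_out(plan=[[[0,0,-0.02,0,0,0,0],[0,0,-0.038,0,0,0,0],[0,0,-0.046,0,0,0,0],[0,0,-0.0495,0,0,0,0],[0,0,-0.0495,0,0,0,0]]])

```text
time_s: 7.23
eef_pos: [0.5452, -0.0126, 0.062]
eef_rot: [-0.0, 1.0, -0.0, -0.001]
wrist_force: [-6.3, 2.1, 9.4]
opening: 0.776
grasp_force: 69.5
```

```bash
python3 - <<'E'
from h import *
st()
W=cloud(camera("side"));m=(W[...,2]>.09)&(W[...,2]<.12)&(W[...,0]>.47)&(W[...,0]<.62)&(abs(W[...,1]+.0127)<.06)
print(np.nanpercentile(W[m][:,2],[5,50,90,98]))
E
```

```text
t 7.23 p [ 0.5452 -0.0126  0.062 ] yawx -0.0 z [-0.003  0.001 -1.   ] F [-6.3  2.1  9.4] op 0.776 g 69.5 q [-0.24  0.29  1.79  0.    1.07  1.33]
[0.0912387  0.10362592 0.11079371 0.11535261]
```

Request:
carry_out(plan=[[[0,0,0,0,0,0,1],[0,0,0,0,0,0,1],[0,0,0,0,0,0,1],[0,0,0.02,0,0,0,1],[0,0,0.055,0,0,0,1]]])

```text
time_s: 7.7
eef_pos: [0.5428, -0.0122, 0.1118]
eef_rot: [-0.001, 1.0, -0.001, -0.004]
wrist_force: [1.2, -0.4, 0.3]
opening: 0.999
grasp_force: 0.0
```

Request:
carry_out(plan=[[[0,0,0.04,0,0,0,1],[0,0,0.075,0,0,0,1],[-0.015,0.037,0.08,0,0,-0.059,1],[-0.03,0.074,0.08,0,0,-0.059,1],[-0.045,0.111,0.08,0,0,-0.059,1]]])

```text
time_s: 8.12
eef_pos: [0.5016, 0.0987, 0.1966]
eef_rot: [-0.0, 1.0, -0.031, 0.001]
wrist_force: [0.5, 0.7, -0.9]
opening: 0.999
grasp_force: 0.0
```

```bash
python3 - <<'E'
from h import *
st()
b=camera("side");W=cloud(b);Z=W[...,2];a=camera("top");T=cloud(a)
save(b,"side1.png",s=1.4)
def rc(n,W,z0,z1,x0,x1,y0,y1):
    m=(W[...,2]>z0)&(W[...,2]<z1)&(W[...,0]>x0)&(W[...,0]<x1)&(W[...,1]>y0)&(W[...,1]<y1)
    if m.sum()>5: print(n,m.sum(),cv2.minAreaRect(W[m][:,:2].astype(np.float32)),np.median(W[m][:,2]))
for k,V in(("s",W),("t",T)):
    rc(k+"closed",V,.06,.078,.5,.66,-.32,-.17)
    rc(k+"open",V,.1,.12,.48,.62,-.08,.06)
    rc(k+"handle",V,.06,.125,.38,.46,.24,.33)
    rc(k+"htop",V,.105,.125,.38,.46,.24,.33)
E
```

```text
t 8.12 p [0.5016 0.0987 0.1966] yawx -3.6 z [ 0.003 -0.    -1.   ] F [ 0.5  0.7 -0.9] op 0.999 g 0.0 q [-0.04  0.04  1.77  0.    1.33  1.59]
sclosed 1838 ((0.5754401683807373, -0.24505263566970825), (0.09754759073257446, 0.07126567512750626), 10.037895202636719) 0.06964530500031085
sopen 429 ((0.5426657795906067, -0.01504547894001007), (0.07203230261802673, 0.0964418351650238), 89.60246276855469) 0.1069669570870162
shandle 249 ((0.42330682277679443, 0.2839058041572571), (0.019728107377886772, 0.03430832922458649), 87.44277954101562) 0.09321735712452495
shtop 81 ((0.42340636253356934, 0.2838786244392395), (0.018855391070246696, 0.032436855137348175), 84.10111236572266) 0.11404826988595862
tclosed 811 ((0.5775248408317566, -0.2445303499698639), (0.09791676700115204, 0.07013081014156342), 9.58914852142334) 0.06986438505465875
topen 109 ((0.5442622900009155, -0.015141896903514862), (0.06513923406600952, 0.09744038432836533), 88.89298248291016) 0.10873671031662391
thandle 106 ((0.4240935444831848, 0.2857096493244171), (0.01590830273926258, 0.03224474564194679), 86.66405487060547) 0.11394873585445542
thtop 77 ((0.4247299134731293, 0.28555241227149963), (0.01581808365881443, 0.030595460906624794), 88.12348937988281) 0.11501315043924998
```

View pics/side1.png

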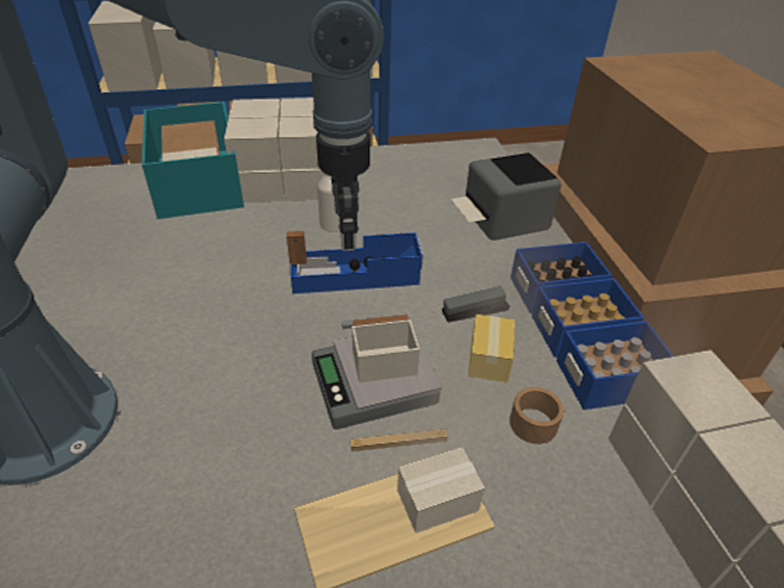

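The side view shows the closed carton on the board's far half at (441,488) and the open carton upright on the scale plate at (385,350). The scoop handle is at (297,247). Next I'll grasp it.

Request:
carry_out(plan=[[[-0.0154,0.0373,0,0,0,0,1],[-0.0309,0.0746,0,0,0,0,1],[-0.0463,0.1119,0,0,0,0,1],[-0.065,0.15,0,0,0,0,1],[-0.0772,0.1865,0,0,0,0,1]]])

```text
time_s: 8.63
eef_pos: [0.4231, 0.2857, 0.1953]
eef_rot: [0.0, 1.0, -0.03, 0.0]
wrist_force: [1.6, -0.4, 0.3]
opening: 1.002
grasp_force: 0.0
```

Request:
carry_out(plan=[[[0,0,-0.02,0,0,0,1],[0,0,-0.06,0,0,0,1],[0,0,-0.1,0,0,0,1],[0,0,-0.125,0,0,0,1],[0,0,-0.1345,0,0,0,1]]])

```text
time_s: 9.05
eef_pos: [0.4212, 0.2831, 0.0563]
eef_rot: [0.002, 1.0, -0.03, -0.003]
wrist_force: [-0.3, 0.3, -0.0]
opening: 0.999
grasp_force: 0.0
```

Request:
carry_out(plan=[[[0,0,0,0,0,0,1],[0,0,0,0,0,0,0],[0,0,0,0,0,0,0],[0,0,0,0,0,0,0],[0,0,0,0,0,0,0]]])

```text
time_s: 9.47
eef_pos: [0.4255, 0.2853, 0.0625]
eef_rot: [-0.001, 1.0, -0.03, 0.002]
wrist_force: [-0.4, 0.1, 1.0]
opening: 0.455
grasp_force: 0.0
```

Request:
carry_out(plan=[[[0,0,0,0,0,0,0],[0,0,0,0,0,0,0],[0,0,0,0,0,0,0],[0,0,0,0,0,0,0],[0,0,0,0,0,0,0]]])

```text
time_s: 9.88
eef_pos: [0.4245, 0.2852, 0.0615]
eef_rot: [-0.0, 1.0, -0.03, 0.001]
wrist_force: [-1.6, 0.5, 6.0]
opening: 0.173
grasp_force: 63.7
```

```bash
python3 - <<'E'
from h import *
st()
T=cloud(a:=camera("top"))
save(a,"top2.png",(190,165,260,285),4.5)
E
```

```text
t 9.88 p [0.4245 0.2852 0.0615] yawx -3.4 z [ 0.001  0.001 -1.   ] F [-1.6  0.5  6. ] op 0.173 g 63.7 q [0.36 0.22 1.88 0.   1.05 1.99]
```

View pics/top2.png

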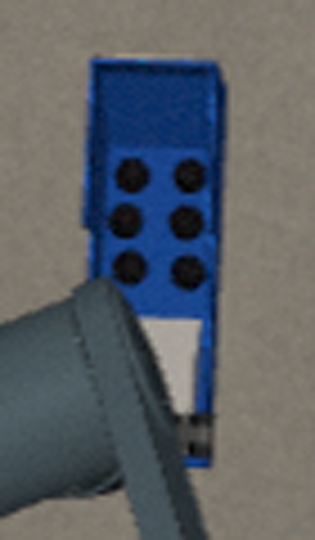

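The view shows the handle gripped at (190,435), with six knobs ahead at (125-190,175-270). I'll push forward along the bin.

Request:
carry_out(plan=[[[0.01,-0.001,0,0,0,0,0],[0.022,-0.003,0,0,0,0,0],[0.034,-0.0037,0,0,0,0,0],[0.047,-0.0045,0,0,0,0,0],[0.06,-0.0053,0,0,0,0,0]]])

```text
time_s: 10.35
eef_pos: [0.4819, 0.2805, 0.062]
eef_rot: [-0.0, 1.0, -0.029, -0.002]
wrist_force: [-14.4, 2.1, 18.9]
opening: 0.173
grasp_force: 65.9
```

Request:
carry_out(plan=[[[0.012,-0.0007,0,0,0,0,0],[0.024,-0.0014,0,0,0,0,0],[0.036,-0.002,0,0,0,0,0],[0.044,-0.0026,0,0,0,0,0],[0.044,-0.0026,0,0,0,0,0]]])

```text
time_s: 10.77
eef_pos: [0.5288, 0.2774, 0.0615]
eef_rot: [-0.0, 1.0, -0.03, 0.0]
wrist_force: [-2.2, 1.3, 4.5]
opening: 0.173
grasp_force: 64.0
```

```bash
python3 - <<'E'
from h import *
st()
a=camera("top");b=camera("side")
A=cv2.resize(a["pixels"][165:285,190:260],None,fx=4.5,fy=4.5);B=cv2.resize(b["pixels"][140:230,190:320],None,fx=3.5,fy=3.5)
o=np.zeros((540,315+455,3),np.uint8);o[:,:315]=A;o[:B.shape[0],315:]=B
cv2.imwrite("pics/m3.png",o[...,::-1])
E
```

```text
t 10.77 p [0.5288 0.2774 0.0615] yawx -3.4 z [ 0.     0.001 -1.   ] F [-2.2  1.3  4.5] op 0.173 g 64.0 q [0.28 0.39 1.65 0.   1.1  1.91]
```

View pics/m3.png

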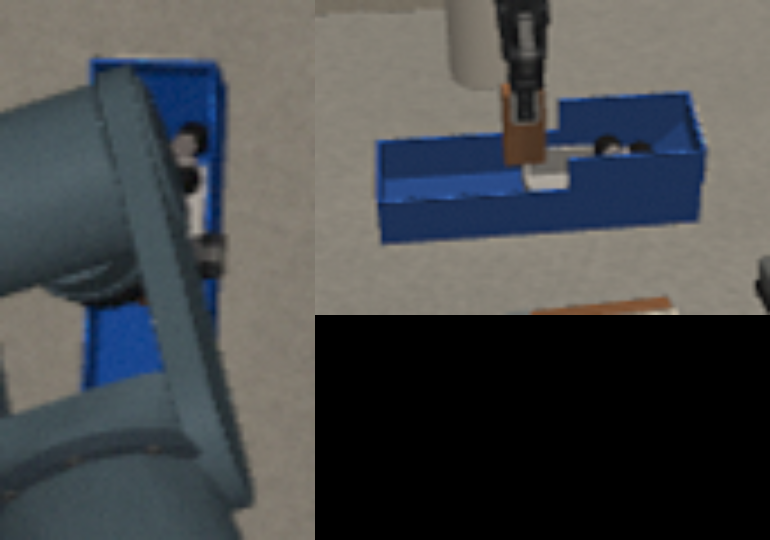

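Request:
carry_out(plan=[[[0,0,0,-0.004,-0.08,0,0],[0,0,0,-0.009,-0.16,0,0],[0,0,0,-0.014,-0.25,0,0],[0,0,0.001,-0.02,-0.34,0,0],[0,0,0.003,-0.025,-0.42,0,0]]])

```text
time_s: 11.28
eef_pos: [0.5265, 0.2768, 0.0628]
eef_rot: [0.006, 0.977, -0.029, 0.21]
wrist_force: [-0.6, -0.4, -2.3]
opening: 0.175
grasp_force: 63.1
```

Request:
carry_out(plan=[[[-0.002,0,0.005,0,0,0,0],[-0.005,0,0.018,0,0,0,0],[-0.008,0,0.038,0,0,0,0],[-0.01,0,0.062,0,0,0,0],[-0.012,0,0.085,0,0,0,0]]])

```text
time_s: 11.7
eef_pos: [0.5155, 0.2769, 0.1495]
eef_rot: [0.006, 0.978, -0.029, 0.207]
wrist_force: [1.5, -0.7, -1.4]
opening: 0.172
grasp_force: 63.1
```

Request:
carry_out(plan=[[[0,0,0.02,0,0,0,0],[0,0,0.035,0,0,0,0],[0,0,0.042,0,0,0,0],[0,0,0.045,0,0,0,0],[0,0,0.045,0,0,0,0]]])

```text
time_s: 12.12
eef_pos: [0.5162, 0.2769, 0.194]
eef_rot: [0.006, 0.978, -0.029, 0.208]
wrist_force: [-0.0, -0.4, -2.2]
opening: 0.173
grasp_force: 63.1
```

```bash
python3 - <<'E'
from h import *
st()
a=camera("top");b=camera("side")
A=cv2.resize(a["pixels"][150:270,190:260],None,fx=4,fy=4);B=cv2.resize(b["pixels"][90:230,190:320],None,fx=3.5,fy=3.5)
o=np.zeros((490,280+455,3),np.uint8);o[:480,:280]=A;o[:B.shape[0],280:]=B
cv2.imwrite("pics/m4.png",o[...,::-1])
E
```

```text
t 12.12 p [0.5162 0.2769 0.194 ] yawx -3.4 z [ 0.407 -0.024 -0.913] F [-0.  -0.4 -2.2] op 0.173 g 63.1 q [ 0.4  -0.02  1.9  -0.23  0.89  2.14]
```

View pics/m4.png

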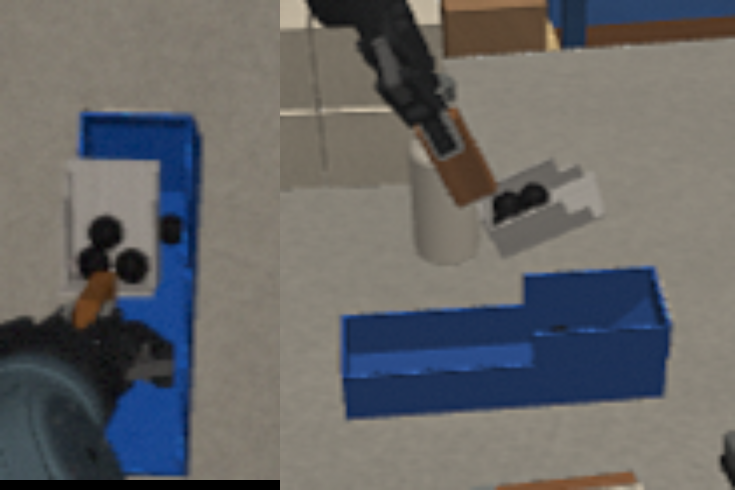

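Both views show three knobs in the pan: top (105,232), (95,263) and (132,265). The rest are still in the bin. I'll carry them to the scale.

Request:
carry_out(plan=[[[-0.005,-0.014,0,0,0,0.01,0],[-0.015,-0.042,0,0,0,0.02,0],[-0.0265,-0.075,0,0,0,0.035,0],[-0.038,-0.108,0,0,0,0.05,0],[-0.05,-0.141,0,0,0,0.059,0]]])

```text
time_s: 12.63
eef_pos: [0.4643, 0.1352, 0.1918]
eef_rot: [-0.0, 0.978, 0.001, 0.207]
wrist_force: [1.5, -1.8, -1.1]
opening: 0.173
grasp_force: 63.1
```

Request:
carry_out(plan=[[[-0.0116,-0.033,0,0,0,0,0],[-0.0233,-0.066,0,0,0,0,0],[-0.035,-0.099,0,0,0,0,0],[-0.043,-0.1225,0,0,0,0,0],[-0.049,-0.1385,0,0,0,0,0]]])

```text
time_s: 13.05
eef_pos: [0.4156, -0.0042, 0.1925]
eef_rot: [0.0, 0.978, -0.001, 0.208]
wrist_force: [0.6, 0.5, -1.0]
opening: 0.172
grasp_force: 63.1
```

Request:
carry_out(plan=[[[-0.0035,-0.0095,0,0,0,0,0],[-0.004,-0.0125,0,0,0,0,0],[-0.004,-0.0125,0,0,0,0,0],[-0.004,-0.0125,0,0,0,0,0],[-0.004,-0.0125,0,0,0,0,0]]])

```text
time_s: 13.47
eef_pos: [0.4129, -0.0142, 0.1932]
eef_rot: [-0.0, 0.978, 0.0, 0.208]
wrist_force: [-0.1, -0.2, -3.2]
opening: 0.172
grasp_force: 63.1
```

```bash
python3 - <<'E'
from h import *
st()
for k in("top","side"):
    c=camera(k);W=cloud(c);hsv=cv2.cvtColor(c["pixels"],cv2.COLOR_RGB2HSV)
    # aluminium pan points
    m=(W[...,2]>.125)&(W[...,2]<.19)&(W[...,0]>.40)&(W[...,0]<.56)&(abs(W[...,1]+.015)<.06)&(hsv[...,1]<70)&(hsv[...,2]>90)
    p=W[m];print(k,m.sum(),np.round(np.percentile(p,[1,50,99],axis=0),4).tolist())
    q=p[p[:,0]>np.percentile(p[:,0],92)];print(" lip",np.round(q.mean(0),4))
a=camera("top");save(a,"m5.png",(220,150,430,290),3.5)
E
```

```text
t 13.47 p [ 0.4129 -0.0142  0.1932] yawx 0.0 z [ 0.407  0.001 -0.913] F [-0.1 -0.2 -3.2] op 0.172 g 63.1 q [-0.5  -0.61  2.33  0.23  1.06  0.99]
top 617 [[0.4194, -0.0447, 0.1455], [0.4769, -0.0158, 0.1669], [0.5097, 0.0169, 0.1872]]
 lip [ 0.5079 -0.0116  0.1739]
side 961 [[0.4176, -0.0476, 0.1464], [0.4702, -0.0226, 0.1696], [0.5085, 0.0158, 0.1869]]
 lip [ 0.5056 -0.016   0.1735]
```

View pics/m5.png

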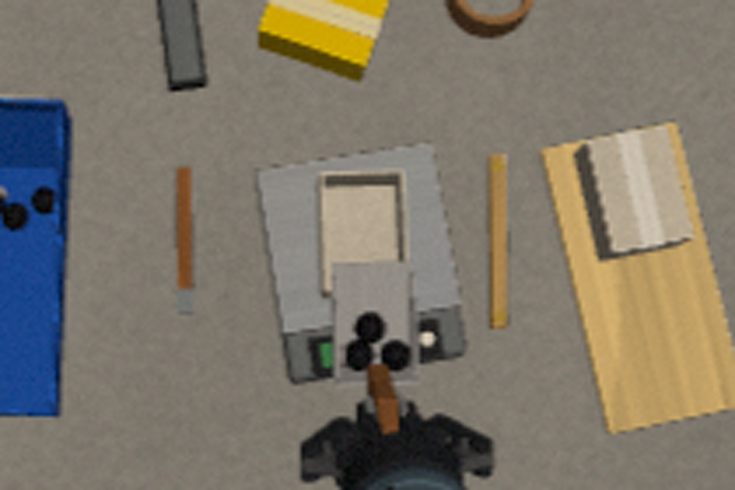

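The three knobs are still in the pan at crop (370,325), (358,355) and (396,353). The lip is over the carton's near wall and laterally centred. I'll pour slowly around the lip.

Request:
carry_out(plan=[[[0.0023,0,-0.002,0,0.105,0,0],[0.006,0,-0.004,0,0.209,0,0],[0.0105,0,-0.0045,0,0.314,0,0],[0.016,0,-0.0055,0,0.419,0,0],[0.0225,0,-0.003,0,0.524,0,0]]])

```text
time_s: 14.03
eef_pos: [0.4363, -0.0143, 0.1906]
eef_rot: [0.001, 0.999, 0.0, -0.054]
wrist_force: [0.1, 0.2, -2.1]
opening: 0.171
grasp_force: 63.0
```

Request:
carry_out(plan=[[[0.0073,0,0.0035,0,0.105,0,0],[0.0154,0,0.0103,0,0.209,0,0],[0.0241,0,0.0163,0,0.314,0,0],[0.0334,0,0.0213,0,0.419,0,0],[0.0432,0,0.0253,0,0.524,0,0]]])

```text
time_s: 14.45
eef_pos: [0.4806, -0.0143, 0.2162]
eef_rot: [0.001, 0.951, 0.0, -0.31]
wrist_force: [0.9, -0.7, -2.0]
opening: 0.177
grasp_force: 63.1
```

Request:
carry_out(plan=[[[0.0101,0,0.003,0,0.105,0,0],[0.0205,0,0.0049,0,0.209,0,0],[0.031,0,0.0056,0,0.314,0,0],[0.031,0,0.0056,0,0.314,0,0],[0.031,0,0.0056,0,0.314,0,0]]])

```text
time_s: 14.87
eef_pos: [0.5094, -0.0142, 0.2161]
eef_rot: [-0.0, 0.89, 0.001, -0.456]
wrist_force: [-0.6, -0.1, -0.5]
opening: 0.172
grasp_force: 63.2
```

```bash
python3 - <<'E'
from h import *
st()
a=camera("top");b=camera("side")
A=cv2.resize(a["pixels"][160:280,220:380],None,fx=2.4,fy=2.4);B=cv2.resize(b["pixels"][140:320,200:340],None,fx=2.7,fy=2.7)
o=np.zeros((490,384+378,3),np.uint8);o[:288,:384]=A;o[:B.shape[0],384:]=B
cv2.imwrite("pics/m6.png",o[...,::-1])
E
```

```text
t 14.87 p [ 0.5094 -0.0142  0.2161] yawx 0.2 z [-0.812 -0.001 -0.583] F [-0.6 -0.1 -0.5] op 0.172 g 63.2 q [-0.17  0.77  1.04 -0.18  2.26  1.36]
```

View pics/m6.png

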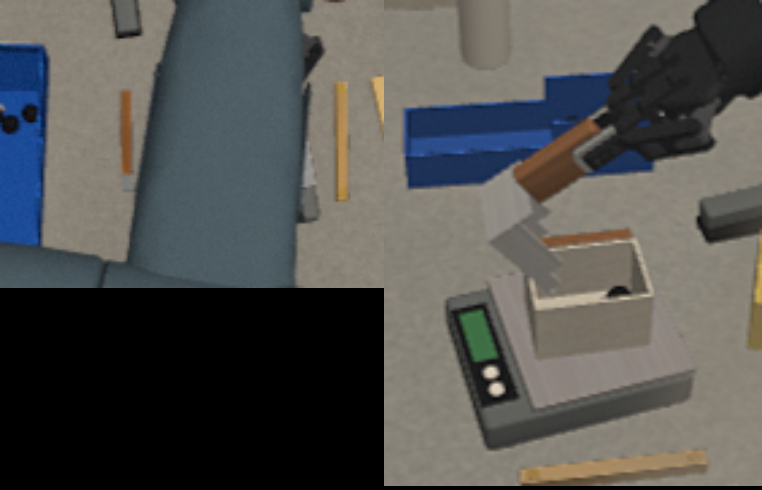

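The side view shows a dark knob in the carton at (620,292), the scoop apparently empty and nothing spilled. I'll raise and level the scoop, then count the knobs.

Request:
carry_out(plan=[[[0,0,0.015,0,0,0,0],[-0.01,0,0.035,0,-0.1,0,0],[-0.025,0,0.045,0,-0.2,0,0],[-0.04,0,0.045,0,-0.32,0,0],[-0.05,0,0.045,0,-0.44,0,0]]])

```text
time_s: 15.38
eef_pos: [0.4599, -0.0151, 0.2714]
eef_rot: [0.001, 0.971, -0.001, -0.241]
wrist_force: [0.2, -0.1, -1.2]
opening: 0.175
grasp_force: 63.2
```

Request:
carry_out(plan=[[[-0.01,0.02,0,0,-0.12,0,0],[-0.02,0.055,0,0,-0.24,0,0],[-0.03,0.09,0,0,-0.36,0,0],[-0.03,0.125,0,0,-0.48,0,0],[-0.03,0.15,0,0,-0.503,0,0]]])

```text
time_s: 15.8
eef_pos: [0.4268, 0.1373, 0.2718]
eef_rot: [-0.001, 1.0, 0.0, 0.009]
wrist_force: [0.5, 0.8, -1.2]
opening: 0.174
grasp_force: 63.2
```

```bash
python3 - <<'E'
from h import *
st()
for k in("top","side"):
    c=camera(k);W=cloud(c);hsv=cv2.cvtColor(c["pixels"],cv2.COLOR_RGB2HSV);V=hsv[...,2]
    m=((V<55)&(W[...,2]>.015)&(W[...,2]<.11)&(W[...,0]>.4)&(W[...,0]<.68)&(W[...,1]>-.08)&(W[...,1]<.33)).astype(np.uint8)
    n,l,s,ce=cv2.connectedComponentsWithStats(m)
    for i in range(1,n):
        if s[i,4]>6: print(k,s[i,4],np.round(ce[i]),np.round(np.nanmedian(W[l==i],0),4))
    r=(W[...,2]>.1)&(W[...,2]<.12)&(W[...,0]>.48)&(W[...,0]<.62)&(W[...,1]>-.08)&(W[...,1]<.06)
    print("rim",cv2.minAreaRect(W[r][:,:2].astype(np.float32)))
    if k=="top":save(c,"m7.png",(190,150,370,290),4)
E
```

```text
t 15.8 p [0.4268 0.1373 0.2718] yawx 0.0 z [ 0.018  0.002 -1.   ] F [ 0.5  0.8 -1.2] op 0.174 g 63.2 q [ 0.04 -0.18  1.83  0.    1.48  1.61]
top 83 [220. 209.] [0.5828 0.289  0.026 ]
top 34 [232. 207.] [0.5886 0.2524 0.0284]
top 69 [323. 207.] [ 0.5722 -0.0117  0.0738]
top 44 [329. 226.] [ 0.5175 -0.0297  0.0732]
top 239 [328. 250.] [ 0.4507 -0.0365  0.0407]
rim ((0.544445276260376, -0.013683728873729706), (0.09611821919679642, 0.06840784102678299), 0.4908019006252289)
side 21 [286. 247.] [ 0.5704 -0.0063  0.0751]
side 313 [236. 274.] [ 0.4485 -0.0399  0.0411]
rim ((0.5432451367378235, -0.014734085649251938), (0.07154826819896698, 0.09667263925075531), 89.62350463867188)
```

View pics/m7.png

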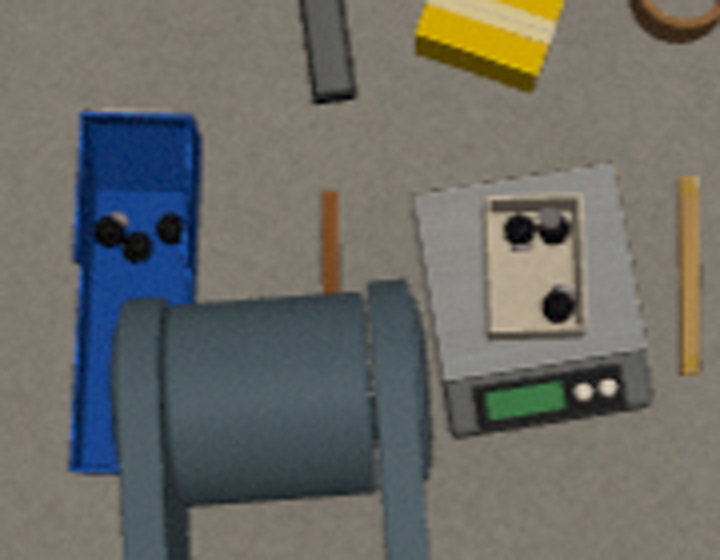

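Top view: three knobs in the carton at (519,230), (555,225) and (558,305), all within 41 mm of the mid point. The other three are in the bin near (135,232). I'll return the scoop.

Request:
carry_out(plan=[[[0,0.03,0,0,0,-0.02,0],[0,0.065,0,0,0,-0.04,0],[0,0.1,0,0,0,-0.059,0],[0,0.13,0,0,0,-0.059,0],[0,0.148,0,0,0,-0.059,0]]])

```text
time_s: 16.32
eef_pos: [0.4294, 0.285, 0.2703]
eef_rot: [-0.001, 1.0, -0.029, 0.004]
wrist_force: [-0.0, -1.1, -2.1]
opening: 0.176
grasp_force: 63.2
```

Request:
carry_out(plan=[[[0,0,0,0,0,0,0],[0,0,-0.02,0,0,0,0],[0,0,-0.05,0,0,0,0],[0,0,-0.08,0,0,0,0],[0,0,-0.1,0,0,0,0]]])

```text
time_s: 16.73
eef_pos: [0.4292, 0.2815, 0.1668]
eef_rot: [0.0, 1.0, -0.03, 0.002]
wrist_force: [-0.3, -0.3, -1.3]
opening: 0.172
grasp_force: 63.1
```

Request:
carry_out(plan=[[[0,0,0,0,0,0,0],[0,0,0,0,0,0,0],[0,0,0,0,0,0,0],[0,0,0,0,0,0,0],[0,0,0,0,0,0,0]]])

```text
time_s: 17.15
eef_pos: [0.4311, 0.2832, 0.1689]
eef_rot: [-0.001, 1.0, -0.03, 0.003]
wrist_force: [-0.5, -0.4, -1.7]
opening: 0.174
grasp_force: 63.1
```

```bash
python3 - <<'E'
from h import *
st()
E
```

```text
t 17.15 p [0.4311 0.2832 0.1689] yawx -3.4 z [ 0.006  0.001 -1.   ] F [-0.5 -0.4 -1.7] op 0.174 g 63.1 q [ 0.35  0.08  1.79 -0.    1.27  1.98]
```

Request:
carry_out(plan=[[[0,0,-0.02,0,0,0,0],[0,0,-0.045,0,0,0,0],[0,0,-0.07,0,0,0,0],[0,0,-0.09,0,0,0,0],[0,0,-0.098,0,0,0,0]]])

```text
time_s: 17.57
eef_pos: [0.4284, 0.2824, 0.0666]
eef_rot: [0.001, 1.0, -0.03, -0.001]
wrist_force: [-0.8, -0.5, -0.4]
opening: 0.175
grasp_force: 63.0
```

Request:
carry_out(plan=[[[0,0,-0.003,0,0,0,0],[0,0,-0.006,0,0,0,0],[0,0,-0.009,0,0,0,0],[0,0,-0.009,0,0,0,0],[0,0,-0.009,0,0,0,0]]])

```text
time_s: 17.98
eef_pos: [0.4309, 0.2836, 0.0613]
eef_rot: [-0.001, 1.0, -0.03, 0.002]
wrist_force: [-1.6, 1.2, 3.7]
opening: 0.166
grasp_force: 63.8
```

```bash
python3 - <<'E'
from h import *
st()
E
```

```text
t 17.98 p [0.4309 0.2836 0.0613] yawx -3.4 z [ 0.004  0.001 -1.   ] F [-1.6  1.2  3.7] op 0.166 g 63.8 q [ 0.35  0.22  1.87 -0.    1.04  1.98]
```

Request:
carry_out(plan=[[[0,0,0,0,0,0,1],[0,0,0,0,0,0,1],[0,0,0,0,0,0,1],[0,0,0,0,0,0,1],[0,0,0,0,0,0,1]]])

```text
time_s: 18.4
eef_pos: [0.4298, 0.2829, 0.0596]
eef_rot: [0.0, 1.0, -0.03, 0.001]
wrist_force: [-0.3, -0.8, -1.2]
opening: 0.872
grasp_force: 0.0
```

Request:
carry_out(plan=[[[0,0,0,0,0,0,1],[0,0,0.02,0,0,0,1],[0,0,0.06,0,0,0,1],[0,0,0.1,0,0,0,1],[0,0,0.14,0,0,0,1]]])

```text
time_s: 18.82
eef_pos: [0.4291, 0.2827, 0.2007]
eef_rot: [0.0, 1.0, -0.03, 0.0]
wrist_force: [1.0, 1.0, 0.3]
opening: 1.0
grasp_force: 0.0
```

Request:
carry_out(plan=[[[0,-0.04,0.01,0,0,0,1],[0,-0.08,0.01,0,0,0,1],[0,-0.11,0.01,0,0,0,1],[0,-0.11,0.01,0,0,0,1],[0,-0.11,0.01,0,0,0,1]]])

```text
time_s: 19.23
eef_pos: [0.4299, 0.1717, 0.2098]
eef_rot: [-0.0, 1.0, -0.031, 0.001]
wrist_force: [-0.1, 1.3, -0.4]
opening: 1.002
grasp_force: 0.0
```

```bash
python3 - <<'E'
from h import *
st()
for k in("top","side"):
    c=camera(k);W=cloud(c);hsv=cv2.cvtColor(c["pixels"],cv2.COLOR_RGB2HSV);V=hsv[...,2]
    def rc(n,z0,z1,x0,x1,y0,y1):
        m=(W[...,2]>z0)&(W[...,2]<z1)&(W[...,0]>x0)&(W[...,0]<x1)&(W[...,1]>y0)&(W[...,1]<y1)
        if m.sum()>5: print(k,n,m.sum(),cv2.minAreaRect(W[m][:,:2].astype(np.float32)),np.median(W[m][:,2]))
    rc("closed",.06,.078,.5,.66,-.32,-.17);rc("open",.1,.12,.48,.62,-.08,.06);rc("htop",.105,.125,.38,.46,.24,.33);rc("hmid",.065,.08,.38,.46,.24,.33)
    m=((V<55)&(W[...,2]>.015)&(W[...,2]<.11)&(W[...,0]>.49)&(W[...,0]<.68)&(W[...,1]>-.08)&(W[...,1]<.33)).astype(np.uint8)
    n,l,s,ce=cv2.connectedComponentsWithStats(m)
    for i in range(1,n):
        if s[i,4]>6: print(k,s[i,4],np.round(ce[i]),np.round(np.nanmedian(W[l==i],0),4))
E
```

```text
t 19.23 p [0.4299 0.1717 0.2098] yawx -3.6 z [ 0.002 -0.    -1.   ] F [-0.1  1.3 -0.4] op 1.002 g 0.0 q [ 0.12 -0.09  1.87 -0.    1.36  1.76]
top closed 805 ((0.5767943859100342, -0.24444687366485596), (0.09680037200450897, 0.06971266865730286), 9.316899299621582) 0.06973805440484337
top open 140 ((0.5454525351524353, -0.013988424092531204), (0.06718572229146957, 0.09670558571815491), 88.2113037109375) 0.11005223296206168
top 86 [220. 210.] [0.5826 0.2872 0.0255]
top 35 [232. 207.] [0.5888 0.2526 0.0266]
top 69 [323. 207.] [ 0.5719 -0.0116  0.0739]
top 44 [329. 226.] [ 0.5175 -0.0298  0.0745]
side closed 1817 ((0.5760728120803833, -0.24532151222229004), (0.09815021604299545, 0.0698009580373764), 9.625946044921875) 0.06959080349923474
side open 426 ((0.5432046055793762, -0.014686062932014465), (0.07250601798295975, 0.09640251845121384), 89.79931640625) 0.10686157828940751
side htop 77 ((0.4283671975135803, 0.2805495858192444), (0.033928848803043365, 0.01733902469277382), 4.386170387268066) 0.11314373870150951
side hmid 55 ((0.4279501140117645, 0.27526700496673584), (0.007040316238999367, 0.03308536112308502), 87.05181121826172) 0.07283856744827422
side 21 [286. 247.] [ 0.5709 -0.0051  0.0748]
```

The scoop is upright with its handle top at 0.114. Both cartons are in place, with three knobs in the open carton and three in the bin.

```bash
python3 -c "
from bench import hand_in
print(hand_in())"
```

```text
the job is handed in; nothing more can be done
None
```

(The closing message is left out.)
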